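# Pack the visitor-desk caddy

## Task

Pack the visitor-desk caddy in the middle of the desk: stand the tally counter in the square pocket, the rubber stamp in the rectangular pocket and the white hand-gel bottle in the round pocket, each upright and fully down, and lay the thick black-capped marker flat in the long trough. The slim ballpoint pen and the smaller dark ink bottle look similar but do not belong: leave them where they are. Keep the gel bottle upright on the way, and let go of everything at the end.

Things in the scene. Friction and masses are not known exactly. Their poses are not given: they have to be found in the camera images.
- tally: Hand tally counter standing on the desk: round white body, 54 (x) x 46 (y) x 33 mm high, with a small window and a little thumb lever on top that reaches past the body at +x. The body is 46 mm in diameter and 28 mm high, its axis 4 mm to the -x side of the origin. Origin: centre of the underside's outline, lever included; z up. Grip the body across its y.
- rubber_stamp: Rubber stamp standing upright: wooden foot 22 (x) x 48 (y) x 16 mm high, with a turned knob above it about 24 mm thick, 60 mm high in all. Origin: centre of its underside; z up. Grip the knob, in any direction, 24 mm to 58 mm above the origin.
- gel_bottle: White hand-gel bottle standing upright, the larger of two small bottles: body 33 mm in diameter to 49 mm high, cap 24 mm in diameter above it, 66 mm high in all. Origin: centre of its underside; z up.
- marker: Thick marker lying flat: white barrel with a black cap (not the red one far back by the calculator, which is scenery), 132 mm long (y), about 13 mm wide where gripped at the middle (16 mm at most), 15 mm high. Origin: under its middle; y along it.
- ballpoint: Look-alike, to be left alone: slim light ballpoint pen with a clip, lying flat, 145 mm long (y), 11 mm wide, 9 mm high. Origin: under its middle.
- ink_bottle: Look-alike, to be left alone: smaller dark bottle with a light cap, standing, 28 mm in diameter and 55 mm high. Origin: centre of its underside.
- insert_square: Fixed light-grey plastic block 80x80x25 mm, one of a row of three in the caddy tray (order varies, 82 mm apart along x; marker trough beside the row at -y). Large, nearly square pocket, 72 (x) x 68 (y) mm, for the counter, its x along the block's x, either way round. Origin: centre of its underside, 3 mm above the desk; pocket centred on it, floor at 10 mm, rim at 25 mm.
- insert_slot: Fixed light-grey plastic block 80x80x25 mm, one of a row of three in the caddy tray (order varies, 82 mm apart along x; marker trough beside the row at -y). Rectangular pocket, 40 (x) x 64 (y) mm, for the stamp, its 48 mm side along the block's y, either way round. Origin: centre of its underside, 3 mm above the desk; pocket centred on it, floor at 10 mm, rim at 25 mm.
- insert_round: Fixed light-grey plastic block 80x80x25 mm, one of a row of three in the caddy tray (order varies, 82 mm apart along x; marker trough beside the row at -y). Round pocket, 50 mm in diameter, for the gel bottle. Origin: centre of its underside, 3 mm above the desk; pocket centred on it, floor at 10 mm, rim at 25 mm.
- insert_trough: Fixed light-grey plastic trough block 246 (x) x 50 (y) mm on one long side of the caddy tray. Channel along x: 158 mm long, 32 wide, floor 10 mm above the origin, rims 20 mm; no side walls over the middle 60 mm, so fingers can reach down beside the marker. The taller blocks (25 mm) begin 27 mm to +y of its middle line. Origin: centre of underside, 3 mm above the desk.

How it is judged:
By the outcome, as a careful person would: the job done as asked, in the order asked, and still so for the second after the job is handed in, with the robot touching nothing.
It also fails if it takes over 106 s, if anything falls off the work surface, if the arm or the gripper's body presses on something with over 40 N, if the wrist force passes 120 N, or if a joint passes its speed limit or range.

## Robot

A 6-joint arm with a two-finger parallel gripper is mounted at the origin on a cart in front of the work surface, level with it; the furniture and walls round the work are solid. World frame = base frame: x ahead of the robot, y to its left, z up, the work surface at z = 0. Lengths are in mm, angles in rad, forces in N, time in s.
With the tool pointing down it reaches from about 350 to 975 mm from the base axis. Payload 17.4 kg.
Tool frame: the origin (TCP) lies on the centre line of the jaws, within the pads' length; the fingertips stand robot.finger_overhang ahead of it and the grasp point (between the pads) lies 5 mm behind it (robot.finger_overhang is the distance from the TCP to the fingertips, in mm); z points along the fingers, y is the line along which they close (so a half turn about z gives the same grasp; the last joint's range is limited). The gripper opens to 85 mm and grips with 20 to 120 N. Pads are 22 mm wide; open, the fingers measure 114 mm over their backs; the gripper's body (76 mm by 85 mm) begins 54 mm behind the grasp point. The pads swing forward as they close: fully open they stand 13 mm farther back than shut.
Start: joints at [-1.346, 0.116, 1.442, -0, 1.584, -0.038], TCP at [175.345, -651.833, 245.303] pointing down, gripper open.
Joint ranges: [-2.83, 2.83], [-0.83, 2.19], [0.07, 2.5], [-1.14, 4.28], [0.01, 3], [-2.97, 2.97]. Speed limits (rad/s): [1.89, 1.89, 2.22, 3.14, 3.14, 3.14].

## Interface

Orientations are given as a unit quaternion [x, y, z, w].
In Python, from plant import robot, vision, telemetry gives the robot as it stands (robot), with the cameras (vision) and the readings (telemetry).
- The arm moves only by the shell command python3 nudge.py 'ROWS' [FORCE]. ROWS is a JSON object with one list for each field, all of the same length, 1 to 20, a row being the entries at one place: aperture (the finger opening in mm), dx, dy, dz (the shift in a scale on which 1.0 is 600 mm), twist (a turn about the tool's z in a scale on which 1.0 is 4 rad); each row is the pose to reach, as a shift and turn from the pose commanded when the command began, along the tool's axes at that moment; what a row does not reach only later rows make up. A row lasts 1/12 s, in which the tool goes at most 41.7 mm and 0.125 rad, less where a joint would pass 70% of its speed; a pose out of reach is approached as far as the arm can. The fingers move at their own pace and stop on an object; FORCE is the grip in N (left out, the last holds). Time passes only in rows, so rows that do not move let the fingers close. It prints the time, the measured TCP pose, the force, the opening and the grip force at its end. No shift or turn number may pass 1 either way. Input that does not fit is refused with a message, and nothing moves.
- telemetry.get_state(): the state, without advancing time (a new reading comes with each control period).
- vision.read_camera(name): name is "side" or "top"; returns a dict with "pixels" (420x560x3 uint8, red, green, blue), "fovy" (degrees; the focal length in pixels is half the picture's height over the tangent of half this angle, whatever the lens; pixels are square), "cx", "cy" (the principal point, pixels), "distortion" ([k1, k2, p1, p2, k3] as OpenCV has them; the pictures are not rectified), "camera_from_world" (4x4, takes a point from world to camera coordinates). Camera axes: x right, y down, z forward; pixel columns grow to the right and rows downward; lengths in mm; the calibration is good to about 2 mm. A picture is of the moment at which its call begins. There is no depth.
- robot.finish_job(): hands the job in; it is judged then, once.
The state is a dict: "t": time; "joint_positions": joint angles; "dq": joint speeds; "joint_efforts": joint torques, N m; "eef_pos": TCP position; "orientation": TCP orientation; "contact_force": force on the tool from outside, world axes, zero at the start; "moment": the same for the moment, N m; "opening": finger opening in mm; "gripper_force": force on a finger pad.
Only numpy, scipy, OpenCV 4.12 (cv2) and the standard library are available. Lean on these libraries where they do the work, as an engineer would, in place of code of your own. Each camera call takes 0.05 s, during which the arm holds its last target. There are 200 camera calls.

## Working session

There is one attempt and no reset: what is moved stays moved. The work goes in short steps, Python scripts to look and compute and a shell command to move; the robot and the scene stay as the last step left them, time stands still between calls to the robot, and variables do not carry over. Pictures are saved under pics/ and viewed, at most 14 in all, crops included, and the job is handed in when it is done.

```bash
ls; mkdir -p pics; cat > h.py <<'E'
import numpy as np, cv2
from plant import robot, vision, telemetry
def cam(n):
    c=vision.read_camera(n); p=c["pixels"]; f=p.shape[0]/2/np.tan(np.radians(c["fovy"])/2)
    K=np.array([[f,0,c["cx"]],[0,f,c["cy"]],[0,0,1.]]); return p,K,np.array(c["distortion"],float),np.array(c["camera_from_world"])
def save(n,fn,box=None,s=1):
    p,K,D,T=cam(n)
    q=p if box is None else p[box[1]:box[3],box[0]:box[2]]
    if s!=1:q=cv2.resize(q,None,fx=s,fy=s,interpolation=cv2.INTER_CUBIC)
    cv2.imwrite("pics/"+fn,q[:,:,::-1].copy()); return p,K,D,T
def w(c,uv,z):
    p,K,D,T=c; u=cv2.undistortPoints(np.array(uv,float).reshape(-1,1,2),K,D).reshape(-1,2)
    R=T[:3,:3];o=-R.T@T[:3,3]; d=np.c_[u,np.ones(len(u))]@R
    return o+d*((z-o[2])/d[:,2])[:,None]
def px(c,X):
    p,K,D,T=c; return cv2.projectPoints(np.array(X,float).reshape(-1,3),cv2.Rodrigues(T[:3,:3])[0],T[:3,3],K,D)[0].reshape(-1,2)
E
python3 - <<'E'
from h import *
for n in("top","side"):
    c=save(n,n+"0.png"); T=c[3]; print(n,-T[:3,:3].T@T[:3,3],T[2,:3],c[1][0,0],c[2])
print(telemetry.get_state(),robot.finger_overhang)
E
```

```text
nudge.py
pics
plant.py
top [ 337.9868032    25.56671449 1472.38285134] [ 0.13461411 -0.0035633  -0.99089169] 540.3568350879713 [-0.07929791  0.          0.          0.          0.        ]
side [255.73708048 850.27974604 670.75359197] [ 0.26620187 -0.78056526 -0.56555676] 380.02356336052526 [-0.04899124  0.          0.          0.          0.        ]
{'t': 0.1, 'joint_positions': array([-1.34580112e+00,  1.16436022e-01,  1.44223265e+00,  2.10765678e-06,
        1.58399892e+00, -3.78370026e-02]), 'dq': array([ 3.55988483e-03, -1.04070178e-03, -6.43982332e-04, -1.06331528e-04,
       -1.07505101e-03, -6.36586971e-05]), 'joint_efforts': array([ 1.27274790e-03, -7.33662057e+01, -6.33792472e+01, -2.23620541e-04,
        5.16046406e-03, -7.36567995e-05]), 'eef_pos': array([ 175.30646104, -651.6638701 ,  244.616106  ]), 'orientation': array([ 9.91377179e-01,  1.31038163e-01, -4.91736937e-05, -5.35219433e-04]), 'contact_force': array([0.94904062, 0.1242273 , 0.20199724]), 'moment': array([ 0.00472152,  0.0381997 , -0.02811734]), 'gripper_force': 0.0, 'opening': 85.28269890695853} 14.0
```

View pics/top0.png

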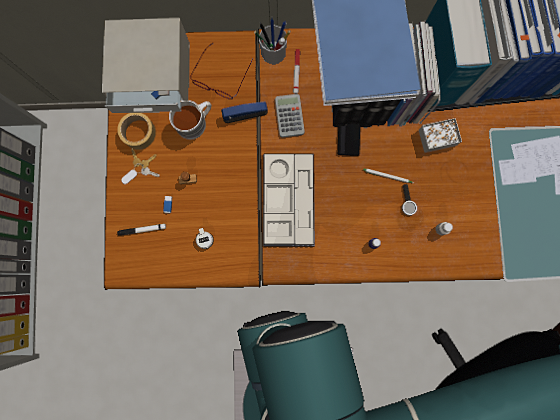

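View pics/side0.png

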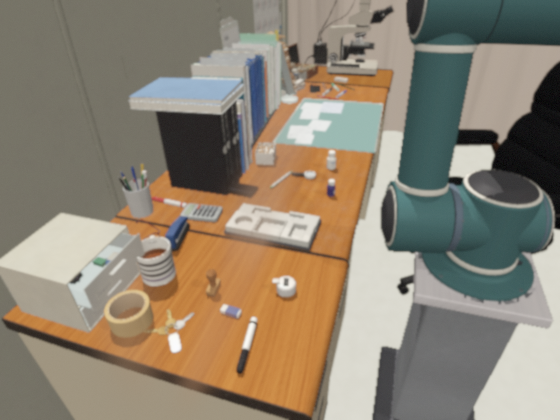

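The top view shows the caddy at (289,200), its round pocket to the rear, the trough on the right, the marker at (141,229), the stamp at (187,180), the tally at (204,239), the gel bottle at (445,228) and the ink bottle at (374,243). In the side view the tally is at (286,287), the stamp at (212,283), the marker at (247,343) and the gel bottle at (332,160).

```bash
python3 - <<'E'
from h import *
c=save("top","z1.png",(108,150,328,262),3.6)
save("side","z2.png",(190,140,350,260),5)
for name,uv,z in [("caddy corners",[[264,154],[312,154],[313,246],[264,246]],26),("marker",[[118,232],[165,226]],7),("stamp",[[182,179]],60),("tally",[[204,238]],28),("gel",[[445,227]],66)]:
    print(name,w(c,uv,z).round(0).tolist())
E
```

```text
caddy corners [[672.0, 65.0, 26.0], [670.0, -67.0, 26.0], [418.0, -62.0, 26.0], [421.0, 69.0, 26.0]]
marker [[468.0, 469.0, 7.0], [482.0, 339.0, 7.0]]
stamp [[601.0, 283.0, 60.0]]
tally [[446.0, 229.0, 28.0]]
gel [[458.0, -409.0, 66.0]]
```

View pics/z1.png

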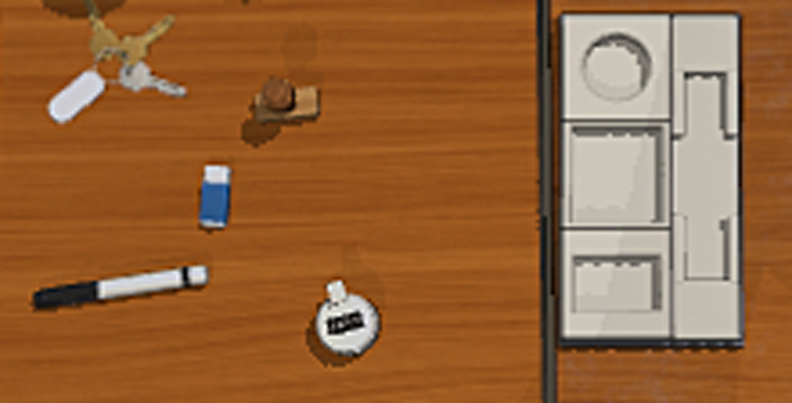

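```bash
python3 - <<'E'
from h import *
import numpy as np
a,_,_,_=cam("top"); b,_,_,_=cam("side")
s=cv2.resize(a[205:255,420:470],None,fx=6,fy=6,interpolation=cv2.INTER_CUBIC)
s2=cv2.resize(b[265:305,190:310],None,fx=5,fy=5,interpolation=cv2.INTER_CUBIC)
s3=cv2.resize(b[140:190,310:350],None,fx=6,fy=6,interpolation=cv2.INTER_CUBIC)
o=np.zeros((510,600,3),np.uint8); o[:300,:300]=s; o[:300,320:560]=s3; o[310:510,:600]=s2
cv2.imwrite("pics/z3.png",o[:,:,::-1].copy())
E
```

```text
(no output)
```

View pics/z3.png

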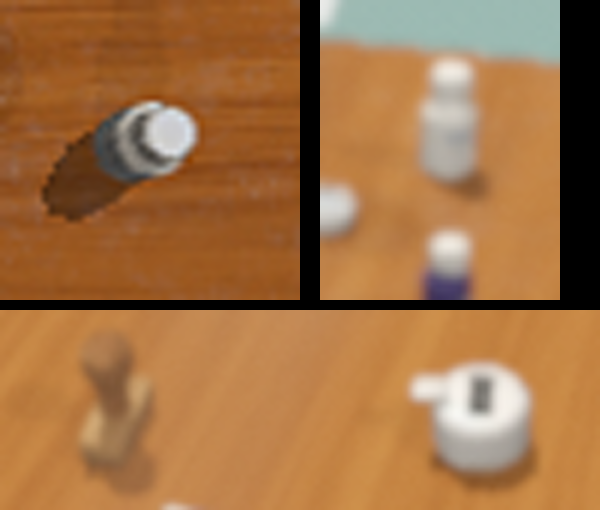

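The crop shows the blocks from far to near as round, square and slot, with caddy corners at crop (562,15), (740,13), (743,341) and (562,341). The tally body is at (348,324) with its lever at (336,290), the stamp knob is at (279,94), and the marker runs from (33,299) to (207,272). The gel bottle's cap is at (168,133) in the 6x crop. Next I compute positions.

```bash
python3 - <<'E'
from h import *
t=cam("top"); s=cam("side")
A=lambda pts:[[108+(x+.5)/3.6-.5,150+(y+.5)/3.6-.5] for x,y in pts]
def show(n,c,uv,z): print(n,w(c,uv,z)[:,:2].round(1).tolist())
show("block outline z28 far-left, far-div, near-div, near-left",t,A([(562,15),(671,15),(671,339),(562,339)]),28)
show("trough right far/near z23",t,A([(740,13),(743,341)]),23)
show("gaps div z28 (562/669)",t,A([(562,119),(669,120),(562,229),(669,229)]),28)
show("round rim L R T B",t,A([(582,66),(651,66),(617,32),(617,100)]),28)
show("square rim",t,A([(571,127),(663,127),(663,224),(571,217)]),28)
show("slot rim",t,A([(573,257),(661,257),(661,312),(573,312)]),28)
show("trough channel",t,A([(684,72),(727,72),(727,280),(684,280)]),23)
show("knob z48",t,A([(279,94)]),48)
show("foot top z16: right corners, bottom left",t,A([(320,88),(317,120),(256,120)]),16)
show("tally top z28, L R",t,A([(348,324),(316,324),(380,324)]),28)
show("lever",t,A([(336,282)]),30)
show("marker ends z8",t,A([(33,299),(207,272)]),8)
show("gel cap z66",t,[[420+168.5/6-.5,205+133.5/6-.5]],66)
B=lambda x,y:[190+x/5,265+(y-310)/5]
show("side tally top",s,[B(483,402)],28)
show("side stamp knob z48",s,[B(107,360)],48)
show("side gel cap top",s,[[310+(452-320)/6,140+70/6]],66)
show("side gel base mid z0",s,[[310+(448-320)/6,140+177/6]],0)
E
```

```text
block outline z28 far-left, far-div, near-div, near-left [[672.5, 65.4], [670.8, -17.3], [425.1, -11.4], [426.8, 69.5]]
trough right far/near z23 [[672.5, -70.1], [422.8, -65.1]]
gaps div z28 (562/669) [[592.4, 66.7], [590.0, -13.9], [509.0, 68.1], [507.3, -11.9]]
round rim L R T B [[632.8, 50.9], [631.7, -1.3], [658.5, 23.9], [606.1, 25.0]]
square rim [[586.1, 60.0], [584.7, -9.2], [511.2, -7.5], [517.9, 61.2]]
slot rim [[487.8, 60.2], [486.4, -5.4], [445.3, -4.5], [446.7, 60.9]]
trough channel [[627.5, -26.3], [626.9, -58.9], [468.6, -54.5], [469.3, -22.3]]
knob z48 [[612.3, 277.0]]
foot top z16: right corners, bottom left [[622.4, 251.3], [597.7, 253.6], [598.7, 300.2]]
tally top z28, L R [[441.1, 228.5], [441.6, 252.4], [440.6, 204.7]]
lever [[472.4, 237.1]]
marker ends z8 [[466.0, 471.8], [484.0, 338.5]]
gel cap z66 [[458.4, -415.9]]
side tally top [[441.8, 237.9]]
side stamp knob z48 [[613.3, 281.0]]
side gel cap top [[460.6, -410.6]]
side gel base mid z0 [[456.8, -397.5]]
```

The manual's scale: shifts go in shares of 600 mm and turns go in shares of 4 rad. Converting my numbers, 347 mm / 600 = 0.5783, -271 mm / 600 = -0.4517, 0.263 rad / 4 = 0.0658.

```bash
R="";python3 nudge.py '{"aperture":[85, 85, 85, 85, 85, 85, 85, 85, 85, 85, 85, 85, 85], "dx":[0.5783, 0.5783, 0.5783, 0.5783, 0.5783, 0.5783, 0.5783, 0.5783, 0.5783, 0.5783, 0.5783, 0.5783, 0.5783], "dy":[-0.4517, -0.4517, -0.4517, -0.4517, -0.4517, -0.4517, -0.4517, -0.4517, -0.4517, -0.4517, -0.4517, -0.4517, -0.4517], "dz":[0, 0, 0, 0, 0, 0, 0, 0, 0, 0, 0, 0, 0], "twist":[0.0658, 0.0658, 0.0658, 0.0658, 0.0658, 0.0658, 0.0658, 0.0658, 0.0658, 0.0658, 0.0658, 0.0658, 0.0658]}' 40
```

```text
t: 1.48
eef_pos: [440.6, -299.1, 245.4]
orientation: [1.0, 0.001, 0.0, 0.0]
contact_force: [-0.8, -0.4, -0.3]
opening: 85.3
gripper_force: 0.0
```

To row units: -529 mm / 600 = -0.8817, 145 mm / 600 = 0.2417, -0.29 rad / 4 = -0.0725.

```bash
python3 nudge.py '{"aperture":[62, 62, 62, 62, 62, 62, 62, 62, 62, 62, 62, 62, 62, 62, 62, 62], "dx":[0, 0, 0, 0, 0, 0, 0, 0, 0, 0, 0, 0, 0, 0, 0, 0], "dy":[-0.8817, -0.8817, -0.8817, -0.8817, -0.8817, -0.8817, -0.8817, -0.8817, -0.8817, -0.8817, -0.8817, -0.8817, -0.8817, -0.8817, -0.8817, -0.8817], "dz":[0.2417, 0.2417, 0.2417, 0.2417, 0.2417, 0.2417, 0.2417, 0.2417, 0.2417, 0.2417, 0.2417, 0.2417, 0.2417, 0.2417, 0.2417, 0.2417], "twist":[-0.0725, -0.0725, -0.0725, -0.0725, -0.0725, -0.0725, -0.0725, -0.0725, -0.0725, -0.0725, -0.0725, -0.0725, -0.0725, -0.0725, -0.0725, -0.0725]}'
python3 - <<'E'
from h import *
a=cam("top"); b=cam("side")
o=np.zeros((600,800,3),np.uint8)
o[:,:400]=cv2.resize(a[0][185:285,165:265],(400,400),interpolation=cv2.INTER_CUBIC).repeat(1,0)[:400] .copy() if 0 else 0
o[:400,:400]=cv2.resize(a[0][185:285,165:265],(400,400),interpolation=cv2.INTER_CUBIC)
o[:600,400:]=cv2.resize(b[0][190:310,245:325],(400,600),interpolation=cv2.INTER_CUBIC)
cv2.imwrite("pics/h1.png",o[:,:,::-1].copy())
p=telemetry.get_state()["eef_pos"]; print(p,px(b,[p,[441,229,28],[441,229,0]]),px(a,[p,[441,229,28]]))
E
```

```text
t: 2.82
eef_pos: [440.4, 228.2, 100.2]
orientation: [0.99, 0.144, -0.0, 0.0]
contact_force: [0.3, -0.9, 0.1]
opening: 61.8
gripper_force: 0.0
[440.68198029 227.62963307 100.75649297] [[288.11749057 257.29224389]
 [287.98457676 280.86797965]
 [288.04570351 289.22753371]] [[200.64204686 237.83155242]
 [204.12555174 239.67646734]]
```

View pics/h1.png

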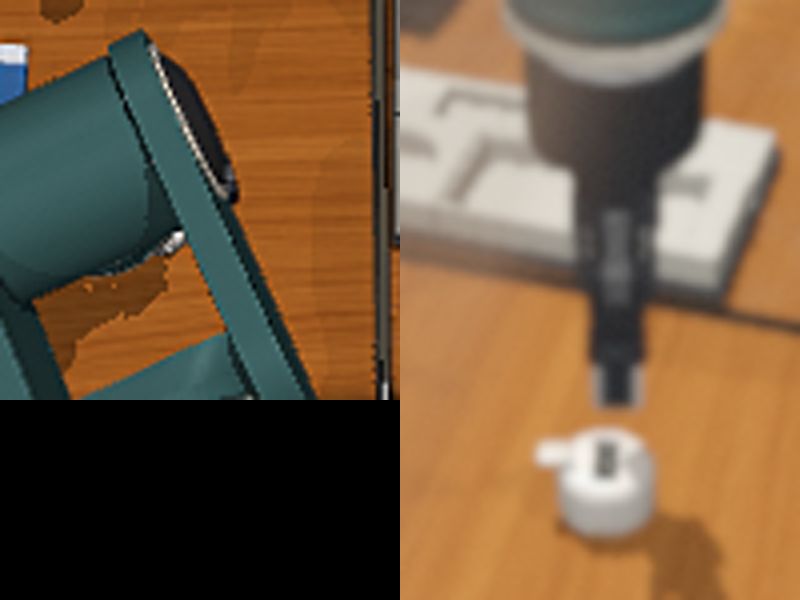

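The side crop shows the fingertips centred over the counter at about (617,405), with the counter top at (606,462), 2–3 mm off in +x/+y. I'll descend with that correction.

To row units: 82 mm / 600 = 0.1367, 70 mm / 600 = 0.1167.

```bash
python3 nudge.py '{"aperture":[62, 62, 62, 62], "dx":[0.005, 0.005, 0.005, 0.005], "dy":[-0.0033, -0.0033, -0.0033, -0.0033], "dz":[0.0667, 0.1167, 0.1367, 0.1367], "twist":[0, 0, 0, 0]}'; python3 nudge.py '{"aperture":[62, 62, 62], "dx":[0, 0, 0], "dy":[0, 0, 0], "dz":[0.0033, 0.0067, 0.0067], "twist":[0, 0, 0]}'
```

```text
t: 3.25
eef_pos: [441.5, 230.1, 16.1]
orientation: [0.99, 0.144, -0.002, 0.001]
contact_force: [-1.0, -0.3, 0.4]
opening: 61.9
gripper_force: 0.0
t: 3.5
eef_pos: [443.3, 231.9, 15.8]
orientation: [0.99, 0.144, 0.001, -0.0]
contact_force: [-0.7, 0.7, 1.0]
opening: 61.9
gripper_force: 0.0
```

To row units: 4 mm / 600 = 0.0067, 2 mm / 600 = 0.0033.

```bash
python3 nudge.py '{"aperture":[62, 62, 62], "dx":[0, 0, 0], "dy":[0, 0, 0], "dz":[0.0033, 0.0067, 0.0067], "twist":[0, 0, 0]}'; python3 nudge.py '{"aperture":[62, 62, 62], "dx":[0, 0, 0], "dy":[0, 0, 0], "dz":[0.0033, 0.0033, 0.0033], "twist":[0, 0, 0]}'
```

```text
t: 3.75
eef_pos: [442.4, 231.8, 10.4]
orientation: [0.99, 0.144, 0.0, -0.0]
contact_force: [0.4, 0.1, 0.6]
opening: 61.9
gripper_force: 0.0
t: 4.0
eef_pos: [442.6, 231.9, 8.5]
orientation: [0.99, 0.144, 0.0, -0.0]
contact_force: [0.9, 0.3, 2.8]
opening: 62.1
gripper_force: 1.0
```

To row units: -17 mm / 600 = -0.0283.

```bash
python3 nudge.py '{"aperture":[62, 62, 62, 40, 40, 40, 40, 40, 40, 40], "dx":[0, 0, 0, 0, 0, 0, 0, 0, 0, 0], "dy":[0, 0, 0, 0, 0, 0, 0, 0, 0, 0], "dz":[-0.0283, -0.0283, -0.0283, -0.0283, -0.0283, -0.0283, -0.0283, -0.0283, -0.0283, -0.0283], "twist":[0, 0, 0, 0, 0, 0, 0, 0, 0, 0]}' 40
```

```text
t: 4.83
eef_pos: [442.3, 231.7, 25.0]
orientation: [0.99, 0.144, -0.0, 0.0]
contact_force: [-1.9, -0.6, 5.5]
opening: 44.9
gripper_force: 40.7
```

To row units: 226 mm / 600 = 0.3767, -75 mm / 600 = -0.125, 0.3 rad / 4 = 0.075.

```bash
python3 nudge.py '{"aperture":[40, 40, 40, 40, 40, 40, 40, 40, 40, 40, 40], "dx":[0, 0, 0.0333, 0.0667, 0.0667, 0.0667, 0.0667, 0.0667, 0.0667, 0.0667, 0.0667], "dy":[0, 0, 0.1167, 0.3767, 0.3767, 0.3767, 0.3767, 0.3767, 0.3767, 0.3767, 0.3767], "dz":[-0.0667, -0.125, -0.125, -0.125, -0.125, -0.125, -0.125, -0.125, -0.125, -0.125, -0.125], "twist":[0, 0, 0.025, 0.075, 0.075, 0.075, 0.075, 0.075, 0.075, 0.075, 0.075]}'
python3 - <<'E'
from h import *
a=save("side","h2.png",(190,140,350,260),5)
p=telemetry.get_state(); print(p["eef_pos"],p["orientation"],p["opening"]);
print((px(a,[[549.5,26.2,28],p["eef_pos"]])-[190,140])*5)
E
```

```text
t: 5.75
eef_pos: [544.9, 27.0, 99.6]
orientation: [1.0, -0.005, -0.001, -0.0]
contact_force: [0.7, 0.5, -1.3]
opening: 44.5
gripper_force: 41.5
[544.88545215  27.42327393  99.79624089] [ 9.99988662e-01 -4.74527498e-03 -3.84385028e-04 -1.00824147e-04] 44.23862728133606
[[407.14905213 422.68468226]
 [410.45203835 319.86033798]]
```

View pics/h2.png

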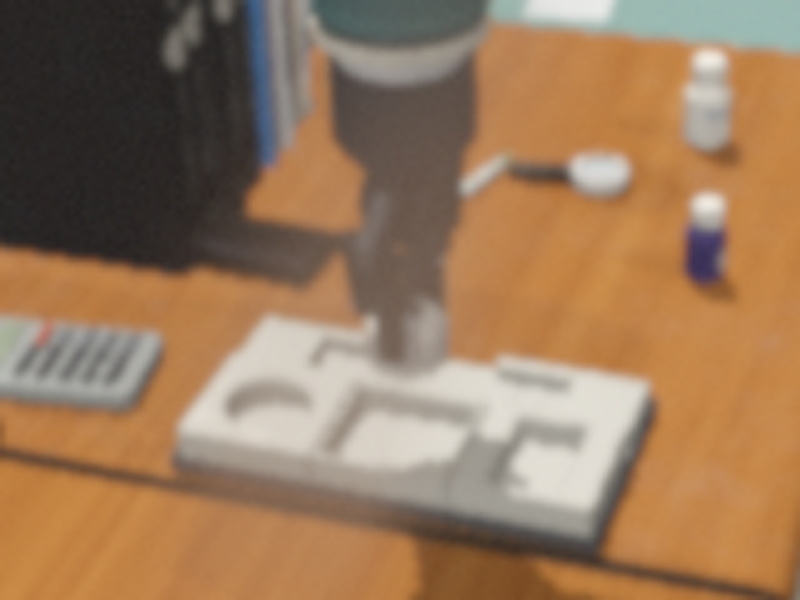

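The held counter is over the square pocket, whose centre shows at about (410,425) in the crop, matching the prediction. I'll lower it.

To row units: 60 mm / 600 = 0.1, 56 mm / 600 = 0.0933.

```bash
python3 nudge.py '{"aperture":[40, 40, 40, 40, 40, 40], "dx":[0, 0, 0, 0, 0, 0], "dy":[0, 0, 0, 0, 0, 0], "dz":[0.05, 0.0833, 0.0933, 0.1, 0.1, 0.1], "twist":[0, 0, 0, 0, 0, 0]}'; python3 nudge.py '{"aperture":[40, 40, 40, 40], "dx":[0, 0, 0, 0], "dy":[0, 0, 0, 0], "dz":[0.0017, 0.0033, 0.0033, 0.0033], "twist":[0, 0, 0, 0]}'
```

```text
t: 6.3
eef_pos: [545.8, 27.0, 41.4]
orientation: [1.0, -0.005, 0.001, -0.0]
contact_force: [0.5, 0.6, -1.2]
opening: 44.2
gripper_force: 41.5
t: 6.63
eef_pos: [545.5, 26.6, 38.7]
orientation: [1.0, -0.005, 0.0, -0.0]
contact_force: [-0.4, -0.7, -1.4]
opening: 44.5
gripper_force: 41.5
```

To row units: -253 mm / 600 = -0.4217, -82 mm / 600 = -0.1367.

```bash
python3 nudge.py '{"aperture":[62, 62, 62, 62, 62, 62, 62, 62, 62, 62, 62, 62, 62, 62], "dx":[0, 0, 0, 0, 0, 0.105, 0.105, 0.105, 0.105, 0.105, 0.105, 0.105, 0.105, 0.105], "dy":[0, 0, 0, 0, 0, -0.4217, -0.4217, -0.4217, -0.4217, -0.4217, -0.4217, -0.4217, -0.4217, -0.4217], "dz":[0, 0, 0, -0.0667, -0.1367, -0.1367, -0.1367, -0.1367, -0.1367, -0.1367, -0.1367, -0.1367, -0.1367, -0.1367], "twist":[0, 0, 0, 0, 0, 0, 0, 0, 0, 0, 0, 0, 0, 0]}'
python3 - <<'E'
from h import *
a=cam("top"); b=save("side","h3.png",(190,180,350,300),5)
p=telemetry.get_state()["eef_pos"]
print(p,(px(b,[[611,279,60],[611,279,0],p])-[190,180])*5)
E
```

```text
t: 7.8
eef_pos: [610.7, 279.2, 119.8]
orientation: [1.0, -0.005, -0.0, 0.0]
contact_force: [-0.2, -0.7, -1.0]
opening: 61.9
gripper_force: 0.0
[610.8189359  277.96824642 120.2723287 ] [[110.17313626 454.40798912]
 [125.10458425 545.18663274]
 [ 95.4149813  354.3776987 ]]
```

View pics/h3.png

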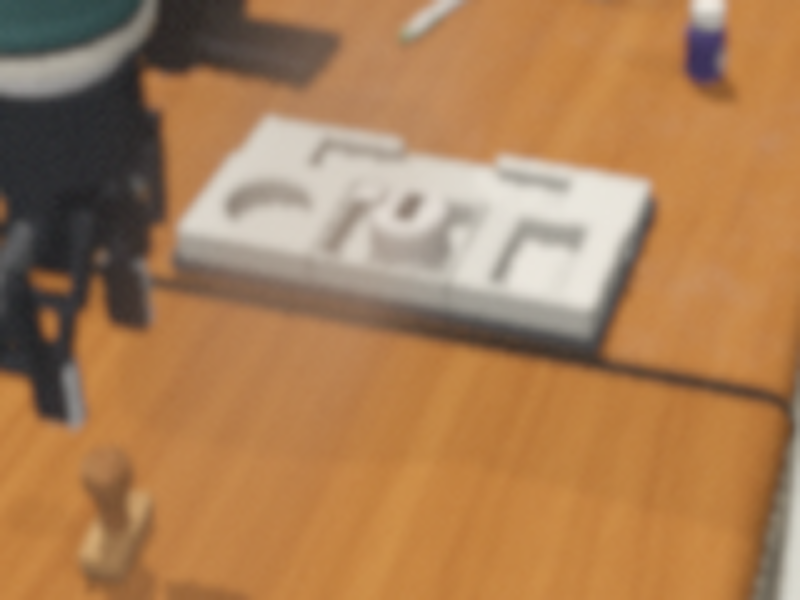

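The counter sits in the square pocket (crop (410,225)). The stamp knob top is at (105,455), close to the predicted (110,454), so I'll grip it with a +2 mm x correction.

```bash
python3 nudge.py '{"aperture":[62, 62, 62, 62, 62, 15, 15, 15, 15, 15, 15, 15, 15, 15, 15], "dx":[0.0033, 0.0033, 0.0033, 0.0033, 0.0033, 0.0033, 0.0033, 0.0033, 0.0033, 0.0033, 0.0033, 0.0033, 0.0033, 0.0033, 0.0033], "dy":[-0.0017, -0.0017, -0.0017, -0.0017, -0.0017, -0.0017, -0.0017, -0.0017, -0.0017, -0.0017, -0.0017, -0.0017, -0.0017, -0.0017, -0.0017], "dz":[0.0667, 0.1167, 0.1367, 0.1367, 0.1367, 0.1367, 0.1367, 0.1367, 0.1367, 0.1367, 0.1367, 0.1367, 0.1367, 0.1367, 0.1367], "twist":[0, 0, 0, 0, 0, 0, 0, 0, 0, 0, 0, 0, 0, 0, 0]}' 40
```

```text
t: 9.15
eef_pos: [613.7, 280.1, 40.1]
orientation: [1.0, -0.005, 0.001, -0.0]
contact_force: [-0.8, -2.2, 7.2]
opening: 23.1
gripper_force: 38.9
```

To row units: 253 mm / 600 = 0.4217, -144 mm / 600 = -0.24.

```bash
python3 nudge.py '{"aperture":[15, 15, 15, 15, 15, 15, 15, 15, 15, 15, 15, 15, 15, 15], "dx":[0, 0, -0.24, -0.24, -0.24, -0.24, -0.24, -0.24, -0.24, -0.24, -0.24, -0.24, -0.24, -0.24], "dy":[0, 0, 0.4217, 0.4217, 0.4217, 0.4217, 0.4217, 0.4217, 0.4217, 0.4217, 0.4217, 0.4217, 0.4217, 0.4217], "dz":[-0.0667, -0.125, -0.125, -0.125, -0.125, -0.125, -0.125, -0.125, -0.125, -0.125, -0.125, -0.125, -0.125, -0.125], "twist":[0, 0, 0, 0, 0, 0, 0, 0, 0, 0, 0, 0, 0, 0]}'
python3 - <<'E'
from h import *
b=save("side","h4.png",(230,160,350,260),6)
p=telemetry.get_state()["eef_pos"]
print(p,(px(b,[[466.5,27.8,28],[466.5,27.8,p[2]-38],p])-[230,160])*6)
E
```

```text
t: 10.32
eef_pos: [466.8, 29.3, 113.3]
orientation: [1.0, -0.004, -0.0, -0.0]
contact_force: [-0.7, 0.2, -0.9]
opening: 22.8
gripper_force: 39.5
[466.6668442   29.23280237 113.16988585] [[416.59531717 418.19726537]
 [417.78350169 335.28921755]
 [417.58153056 266.96570449]]
```

View pics/h4.png

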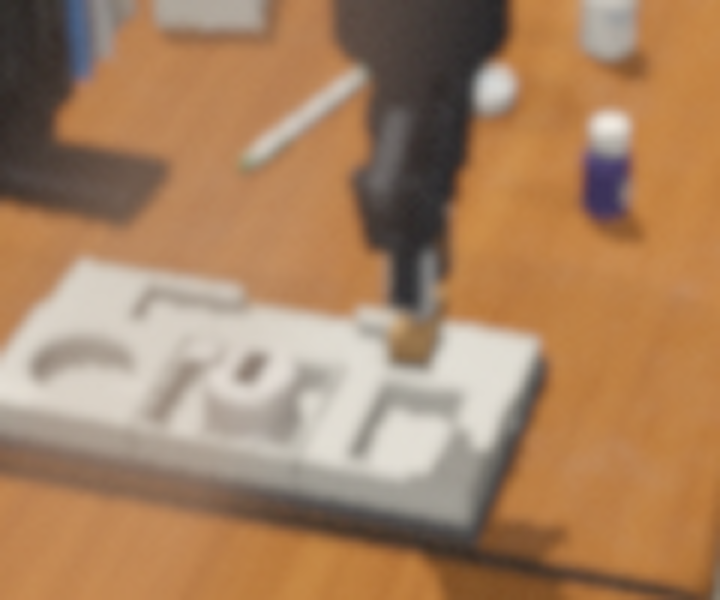

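The stamp's foot is at about (412,345), above the slot pocket centred at about (415,420). I'll lower it.

To row units: 58 mm / 600 = 0.0967, 56 mm / 600 = 0.0933.

```bash
python3 nudge.py '{"aperture":[15, 15, 15, 15, 15, 15], "dx":[0, 0, 0, 0, 0, 0], "dy":[0.0017, 0.0017, 0.0017, 0.0017, 0.0017, 0.0017], "dz":[0.05, 0.0833, 0.0933, 0.0967, 0.0967, 0.0967], "twist":[0, 0, 0, 0, 0, 0]}'; python3 nudge.py '{"aperture":[15, 15, 15, 15, 15], "dx":[0, 0, 0, 0, 0], "dy":[0, 0, 0, 0, 0], "dz":[0.0017, 0.0033, 0.005, 0.005, 0.005], "twist":[0, 0, 0, 0, 0]}'
```

```text
t: 10.87
eef_pos: [467.0, 27.6, 56.5]
orientation: [1.0, -0.005, 0.001, -0.0]
contact_force: [-0.0, -0.5, -0.0]
opening: 23.2
gripper_force: 39.5
t: 11.28
eef_pos: [466.9, 27.3, 53.1]
orientation: [1.0, -0.005, 0.001, 0.0]
contact_force: [-0.9, -1.6, 6.0]
opening: 22.9
gripper_force: 40.0
```

To row units: 441 mm / 600 = 0.735, -80 mm / 600 = -0.1333.

```bash
python3 nudge.py '{"aperture":[62, 62, 62, 62, 62, 62, 62, 62, 62, 62, 62, 62, 62, 62, 62, 62, 62, 62, 62], "dx":[0, 0, 0, 0, 0, -0.0067, -0.0067, -0.0067, -0.0067, -0.0067, -0.0067, -0.0067, -0.0067, -0.0067, -0.0067, -0.0067, -0.0067, -0.0067, -0.0067], "dy":[0, 0, 0, 0, 0, 0.735, 0.735, 0.735, 0.735, 0.735, 0.735, 0.735, 0.735, 0.735, 0.735, 0.735, 0.735, 0.735, 0.735], "dz":[0, 0, 0, -0.0667, -0.1333, -0.1333, -0.1333, -0.1333, -0.1333, -0.1333, -0.1333, -0.1333, -0.1333, -0.1333, -0.1333, -0.1333, -0.1333, -0.1333, -0.1333], "twist":[0, 0, 0, 0, 0, 0, 0, 0, 0, 0, 0, 0, 0, 0, 0, 0, 0, 0, 0]}'
python3 - <<'E'
from h import *
b=cam("side"); q=b[0]
o=np.zeros((600,800,3),np.uint8)
o[:560,:400]=cv2.resize(q[110:180,300:350],(400,560),interpolation=cv2.INTER_CUBIC)
o[:400,410:800]=cv2.resize(q[170:250,240:318],(390,400),interpolation=cv2.INTER_CUBIC)
cv2.imwrite("pics/h5.png",o[:,:,::-1].copy())
p=telemetry.get_state()["eef_pos"]
print(p,(px(b,[[459,-414,66],[459,-414,0],p])-[300,110])*8)
E
```

```text
t: 12.87
eef_pos: [457.8, -413.0, 131.9]
orientation: [1.0, -0.005, -0.0, -0.0]
contact_force: [-0.5, 0.7, 0.2]
opening: 61.9
gripper_force: 0.0
[ 457.94749389 -412.66524751  132.16235504] [[260.93060345 330.62469996]
 [252.63059752 459.34776335]
 [271.40559719 196.10552645]]
```

View pics/h5.png

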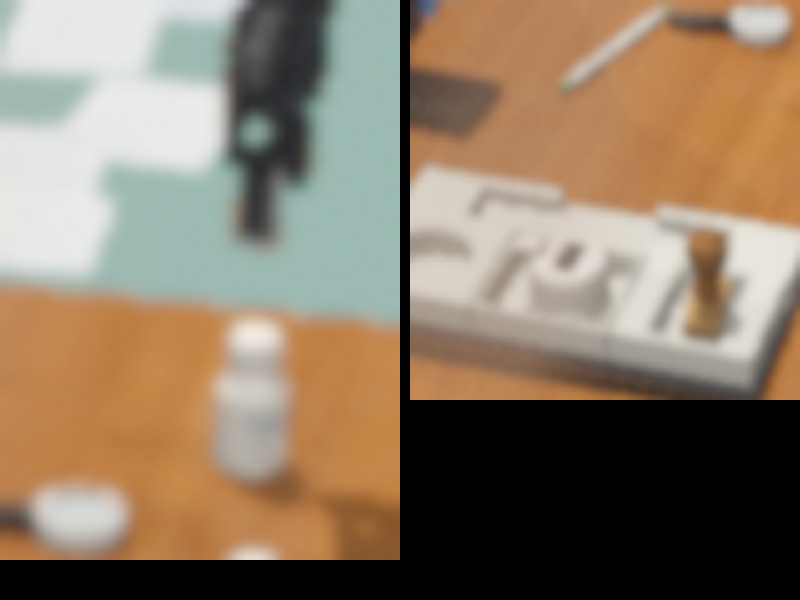

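The stamp stands in the slot pocket (right crop, about (708,285)). The gel cap is at (257,328) against a predicted (261,331), so I'll grip it.

To row units: 100 mm / 600 = 0.1667, 95 mm / 600 = 0.1583.

```bash
python3 nudge.py '{"aperture":[62, 62, 62, 62, 62, 62, 25, 25, 25, 25, 25, 25, 25, 25, 25], "dx":[0.0017, 0.0017, 0.0017, 0.0017, 0.0017, 0.0017, 0.0017, 0.0017, 0.0017, 0.0017, 0.0017, 0.0017, 0.0017, 0.0017, 0.0017], "dy":[0, 0, 0, 0, 0, 0, 0, 0, 0, 0, 0, 0, 0, 0, 0], "dz":[0.0667, 0.125, 0.1583, 0.1667, 0.1667, 0.1667, 0.1667, 0.1667, 0.1667, 0.1667, 0.1667, 0.1667, 0.1667, 0.1667, 0.1667], "twist":[0, 0, 0, 0, 0, 0, 0, 0, 0, 0, 0, 0, 0, 0, 0]}' 40
```

```text
t: 14.17
eef_pos: [459.5, -413.9, 34.2]
orientation: [1.0, -0.005, 0.001, 0.001]
contact_force: [-0.3, 2.2, 8.2]
opening: 31.5
gripper_force: 39.1
```

To row units: -441 mm / 600 = -0.735, -110 mm / 600 = -0.1833.

```bash
python3 nudge.py '{"aperture":[25, 25, 25, 25, 25, 25, 25, 25, 25, 25, 25, 25, 25, 25, 25, 25, 25, 25, 25, 25], "dx":[0, 0, 0, 0.0067, 0.0233, 0.0433, 0.065, 0.0883, 0.11, 0.1317, 0.1533, 0.1767, 0.1983, 0.2217, 0.245, 0.2633, 0.275, 0.2817, 0.2817, 0.2817], "dy":[0, 0, 0, -0.0167, -0.0583, -0.1167, -0.175, -0.2333, -0.2917, -0.35, -0.4083, -0.4667, -0.525, -0.5833, -0.6417, -0.6917, -0.7217, -0.735, -0.735, -0.735], "dz":[-0.025, -0.0833, -0.15, -0.1833, -0.1833, -0.1833, -0.1833, -0.1833, -0.1833, -0.1833, -0.1833, -0.1833, -0.1833, -0.1833, -0.1833, -0.1833, -0.1833, -0.1833, -0.1833, -0.1833], "twist":[0, 0, 0, 0, 0, 0, 0, 0, 0, 0, 0, 0, 0, 0, 0, 0, 0, 0, 0, 0]}' 50
python3 - <<'E'
from h import *
b=save("side","h6.png",(190,140,330,260),5)
p=telemetry.get_state()["eef_pos"]
print(p,(px(b,[[632,25,28],[632,25,p[2]-34],p])-[190,140])*5)
E
```

```text
t: 15.83
eef_pos: [632.3, 25.3, 142.6]
orientation: [1.0, -0.005, 0.0, 0.0]
contact_force: [-0.3, -0.7, -0.2]
opening: 31.6
gripper_force: 49.7
[632.15478572  24.82021232 142.55824555] [[273.59148619 398.44857507]
 [263.50384052 281.35602757]
 [258.86456434 228.69244888]]
```

View pics/h6.png

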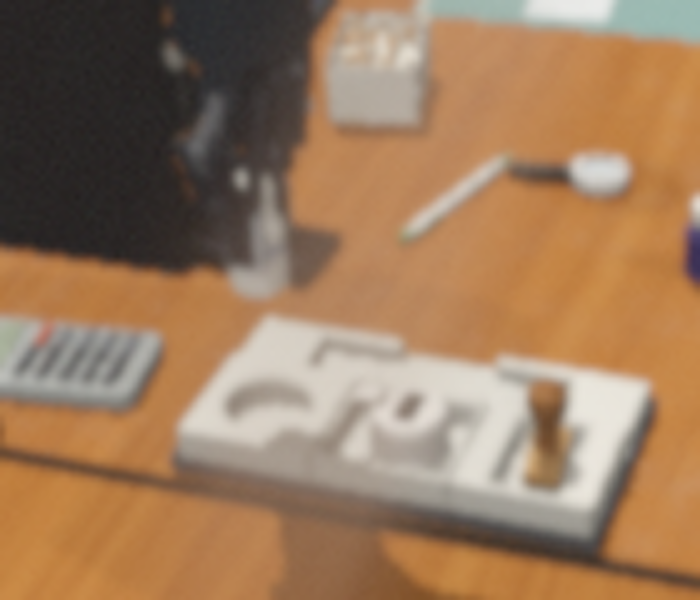

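The bottle hangs upright at about (260,270) over the round pocket (270,400). I'll lower it.

To row units: 92 mm / 600 = 0.1533, 85 mm / 600 = 0.1417.

```bash
python3 nudge.py '{"aperture":[25, 25, 25, 25, 25, 25, 25], "dx":[0, 0, 0, 0, 0, 0, 0], "dy":[0, 0, 0, 0, 0, 0, 0], "dz":[0.025, 0.075, 0.1167, 0.1417, 0.1533, 0.1533, 0.1533], "twist":[0, 0, 0, 0, 0, 0, 0]}'; python3 nudge.py '{"aperture":[25, 25, 25, 25, 25], "dx":[0, 0, 0, 0, 0], "dy":[0, 0, 0, 0, 0], "dz":[0.0017, 0.0033, 0.005, 0.005, 0.005], "twist":[0, 0, 0, 0, 0]}'
```

```text
t: 16.47
eef_pos: [632.6, 25.3, 50.8]
orientation: [1.0, -0.005, 0.0, 0.0]
contact_force: [0.4, 0.5, 0.1]
opening: 31.5
gripper_force: 50.1
t: 16.88
eef_pos: [632.4, 25.8, 47.4]
orientation: [1.0, -0.005, 0.0, -0.0]
contact_force: [0.6, -0.6, 0.0]
opening: 31.4
gripper_force: 50.1
```

To row units: 2 mm / 600 = 0.0033, 1 mm / 600 = 0.0017.

```bash
python3 nudge.py '{"aperture":[25, 25, 25, 25], "dx":[0, 0, 0, 0], "dy":[0, 0, 0, 0], "dz":[0.0017, 0.0033, 0.0033, 0.0033], "twist":[0, 0, 0, 0]}'
```

```text
t: 17.22
eef_pos: [632.7, 25.8, 47.2]
orientation: [1.0, -0.005, 0.001, 0.0]
contact_force: [-8.6, -0.6, 16.8]
opening: 31.9
gripper_force: 51.9
```

To row units: -378 mm / 600 = -0.63, -161 mm / 600 = -0.2683, -1.715 rad / 4 = -0.4288.

```bash
python3 nudge.py '{"aperture":[62, 62, 62, 62, 62, 62, 45, 45, 45, 45, 45, 45, 45, 45, 45, 45, 45, 45, 45, 45], "dx":[0, 0, 0, 0, 0, 0, -0.2683, -0.2683, -0.2683, -0.2683, -0.2683, -0.2683, -0.2683, -0.2683, -0.2683, -0.2683, -0.2683, -0.2683, -0.2683, -0.2683], "dy":[0, 0, 0, 0, 0, 0, -0.63, -0.63, -0.63, -0.63, -0.63, -0.63, -0.63, -0.63, -0.63, -0.63, -0.63, -0.63, -0.63, -0.63], "dz":[-0.0017, -0.0017, -0.0017, -0.0667, -0.125, -0.1667, -0.1667, -0.1667, -0.1667, -0.1667, -0.1667, -0.1667, -0.1667, -0.1667, -0.1667, -0.1667, -0.1667, -0.1667, -0.1667, -0.1667], "twist":[0, 0, 0, 0, 0, 0, -0.4288, -0.4288, -0.4288, -0.4288, -0.4288, -0.4288, -0.4288, -0.4288, -0.4288, -0.4288, -0.4288, -0.4288, -0.4288, -0.4288]}'
python3 nudge.py '{"aperture":[45, 45, 45, 45], "dx":[0, 0, 0, 0], "dy":[0, 0, 0, 0], "dz":[0.1167, 0.1167, 0.1167, 0.1167], "twist":[-0.0025, -0.0025, -0.0025, -0.0025]}'
python3 - <<'E'
from h import *
b=cam("side"); q=b[0]
o=np.zeros((600,800,3),np.uint8)
o[:600,:400]=cv2.resize(q[270:390,220:300],(400,600),interpolation=cv2.INTER_CUBIC)
o[:400,410:800]=cv2.resize(q[170:250,220:298],(390,400),interpolation=cv2.INTER_CUBIC)
cv2.imwrite("pics/h7.png",o[:,:,::-1].copy())
p=telemetry.get_state()["eef_pos"]
print(p,(px(b,[[475,405,7],[466,472,7],[484,338.5,7],p,p-[0,0,12]])-[220,270])*5)
E
```

```text
t: 18.88
eef_pos: [474.9, 405.7, 144.9]
orientation: [0.655, 0.755, -0.0, -0.0]
contact_force: [0.3, -0.0, -1.4]
opening: 44.7
gripper_force: 0.0
t: 19.22
eef_pos: [474.7, 405.0, 74.4]
orientation: [0.654, 0.756, -0.001, -0.0]
contact_force: [0.8, 0.0, 1.5]
opening: 44.9
gripper_force: 0.0
[475.47504193 405.56450674  76.36120702] [[141.68952215 364.74423973]
 [100.96980609 509.93639222]
 [176.95275148 238.37104447]
 [128.30141088 255.63427702]
 [130.43530132 275.52024969]]
```

View pics/h7.png

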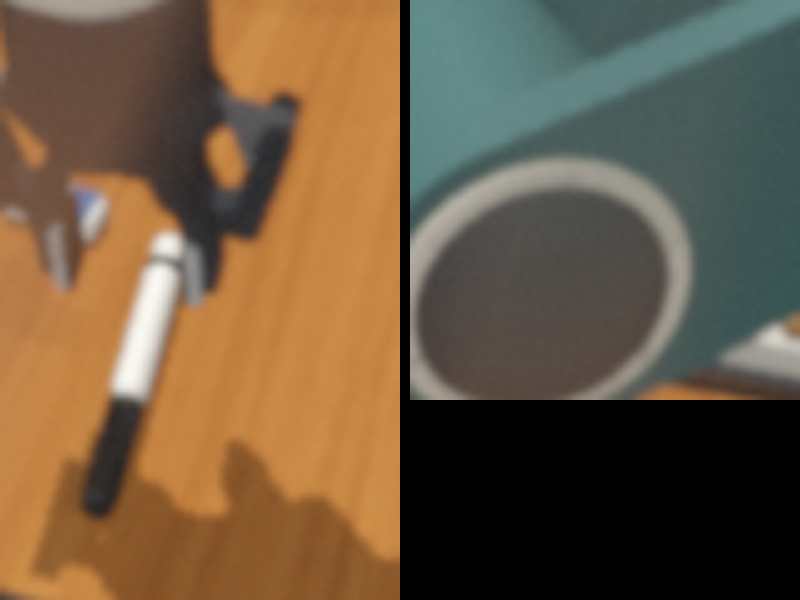

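The marker runs from (97,515) to (168,235) in the crop, about 3 mm to +x of prediction and between the fingers, so I'll grip it at the middle.

To row units: 58 mm / 600 = 0.0967, 55 mm / 600 = 0.0917.

```bash
python3 nudge.py '{"aperture":[45, 45, 45, 45, 45, 5, 5, 5, 5, 5, 5, 5, 5, 5, 5], "dx":[0, 0, 0, 0, 0, 0, 0, 0, 0, 0, 0, 0, 0, 0, 0], "dy":[0.0033, 0.0033, 0.0033, 0.0033, 0.0033, 0.0033, 0.0033, 0.0033, 0.0033, 0.0033, 0.0033, 0.0033, 0.0033, 0.0033, 0.0033], "dz":[0.0583, 0.0917, 0.0967, 0.0967, 0.0967, 0.0967, 0.0967, 0.0967, 0.0967, 0.0967, 0.0967, 0.0967, 0.0967, 0.0967, 0.0967], "twist":[0, 0, 0, 0, 0, 0, 0, 0, 0, 0, 0, 0, 0, 0, 0]}' 40
```

```text
t: 20.52
eef_pos: [477.8, 406.2, 19.0]
orientation: [0.654, 0.756, 0.001, 0.0]
contact_force: [-0.8, -0.4, 7.5]
opening: 11.2
gripper_force: 40.0
```

To row units: -452 mm / 600 = -0.7533, -115 mm / 600 = -0.1917, 1.732 rad / 4 = 0.433.

```bash
python3 nudge.py '{"aperture":[5, 5, 5, 5, 5, 5, 5, 5, 5, 5, 5, 5, 5, 5, 5, 5, 5, 5, 5, 5], "dx":[0, 0, 0, -0.7533, -0.7533, -0.7533, -0.7533, -0.7533, -0.7533, -0.7533, -0.7533, -0.7533, -0.7533, -0.7533, -0.7533, -0.7533, -0.7533, -0.7533, -0.7533, -0.7533], "dy":[0, 0, 0, 0.0083, 0.0083, 0.0083, 0.0083, 0.0083, 0.0083, 0.0083, 0.0083, 0.0083, 0.0083, 0.0083, 0.0083, 0.0083, 0.0083, 0.0083, 0.0083, 0.0083], "dz":[-0.0667, -0.1333, -0.1917, -0.1917, -0.1917, -0.1917, -0.1917, -0.1917, -0.1917, -0.1917, -0.1917, -0.1917, -0.1917, -0.1917, -0.1917, -0.1917, -0.1917, -0.1917, -0.1917, -0.1917], "twist":[0, 0, 0, 0.433, 0.433, 0.433, 0.433, 0.433, 0.433, 0.433, 0.433, 0.433, 0.433, 0.433, 0.433, 0.433, 0.433, 0.433, 0.433, 0.433]}'
python3 - <<'E'
from h import *
b=cam("side")
o=np.zeros((500,800,3),np.uint8)
o=cv2.resize(b[0][130:250,190:350],(800,600),interpolation=cv2.INTER_CUBIC)
cv2.imwrite("pics/h8.png",o[:,:,::-1].copy())
s=telemetry.get_state();p=s["eef_pos"]
print(p,(px(b,[[548,-40.5,13],[482,-39.4,p[2]-10],[614,-41.6,p[2]-10],p])-[190,130])*5,s["opening"])
E
```

```text
t: 22.18
eef_pos: [547.0, -40.8, 132.6]
orientation: [1.0, -0.007, 0.0, 0.0]
contact_force: [-0.2, 0.6, -0.2]
opening: 11.0
gripper_force: 39.2
[547.0318407  -40.78519788 132.53998112] [[445.07682936 430.02118537]
 [553.08518655 289.64965492]
 [333.45590269 256.5333199 ]
 [442.82540068 257.52591038]] 10.93963942701447
```

View pics/h8.png

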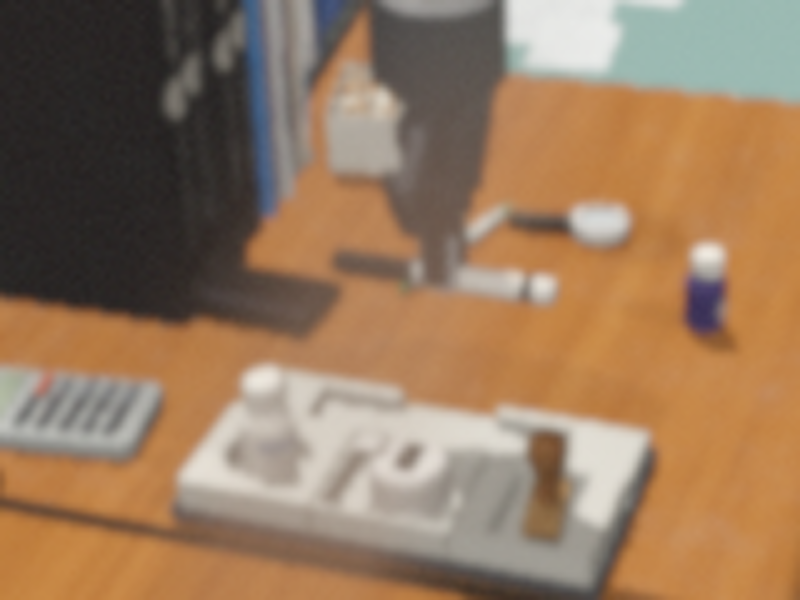

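The marker is held level, from (335,260) to (553,289), aligned above the trough, and the gel bottle is standing in the round pocket. I'll lower the marker.

The manual's scale: shifts go in shares of 600 mm and turns go in shares of 4 rad. Converting my numbers, 97 mm / 600 = 0.1617, 96 mm / 600 = 0.16.

```bash
python3 nudge.py '{"aperture":[5, 5, 5, 5, 5, 5, 5], "dx":[0.0017, 0.0017, 0.0017, 0.0017, 0.0017, 0.0017, 0.0017], "dy":[0.0017, 0.0017, 0.0017, 0.0017, 0.0017, 0.0017, 0.0017], "dz":[0.0583, 0.1167, 0.15, 0.16, 0.1617, 0.1617, 0.1617], "twist":[0, 0, 0, 0, 0, 0, 0]}'; python3 nudge.py '{"aperture":[5, 5, 5, 5, 5], "dx":[0, 0, 0, 0, 0], "dy":[0, 0, 0, 0, 0], "dz":[0.0017, 0.0033, 0.005, 0.005, 0.005], "twist":[0, 0, 0, 0, 0]}'
```

```text
t: 22.82
eef_pos: [548.9, -42.0, 37.2]
orientation: [1.0, -0.008, 0.001, 0.0]
contact_force: [0.2, 0.7, 0.8]
opening: 11.4
gripper_force: 39.2
t: 23.23
eef_pos: [548.0, -42.0, 32.4]
orientation: [1.0, -0.009, 0.0, 0.0]
contact_force: [-0.5, -0.4, -0.1]
opening: 11.3
gripper_force: 39.2
```

To row units: 2 mm / 600 = 0.0033, 1 mm / 600 = 0.0017.

```bash
python3 nudge.py '{"aperture":[5, 5, 5, 5], "dx":[0, 0, 0, 0], "dy":[0, 0, 0, 0], "dz":[0.0017, 0.0033, 0.0033, 0.0033], "twist":[0, 0, 0, 0]}'
```

```text
t: 23.57
eef_pos: [548.2, -42.0, 31.9]
orientation: [1.0, -0.009, 0.0, 0.0]
contact_force: [-11.8, 0.7, 21.1]
opening: 10.9
gripper_force: 41.8
```

To row units: 250 mm / 600 = 0.4167, -200 mm / 600 = -0.3333.

```bash
python3 nudge.py '{"aperture":[19, 19, 19, 19, 19, 19, 19, 19, 19, 19, 19, 19, 19, 19, 19, 19], "dx":[0, 0, 0, 0, 0, 0, 0, 0, 0, 0, 0, 0, 0, 0, 0, 0], "dy":[0, 0, 0, 0, 0, 0, 0, 0, 0.1, 0.1667, 0.4167, 0.4167, 0.4167, 0.4167, 0.4167, 0.4167], "dz":[-0.0017, -0.0033, -0.0033, -0.0033, -0.02, -0.05, -0.1167, -0.1833, -0.25, -0.3333, -0.3333, -0.3333, -0.3333, -0.3333, -0.3333, -0.3333], "twist":[0, 0, 0, 0, 0, 0, 0, 0, 0, 0, 0, 0, 0, 0, 0, 0]}'
python3 - <<'E'
from h import *
a=cam("top"); b=cam("side")
o=np.zeros((600,800,3),np.uint8)
o[:,:600]=cv2.resize(b[0][160:260,220:320],(600,600),interpolation=cv2.INTER_CUBIC)
o[:400,600:]=cv2.resize(a[0][145:255,255:320],(200,400),interpolation=cv2.INTER_CUBIC)
cv2.imwrite("pics/h9.png",o[:,:,::-1].copy())
E
```

```text
t: 24.9
eef_pos: [543.2, -296.1, 231.7]
orientation: [1.0, -0.01, 0.0, 0.001]
contact_force: [0.0, 0.4, 0.0]
opening: 19.0
gripper_force: 0.0
```

View pics/h9.png

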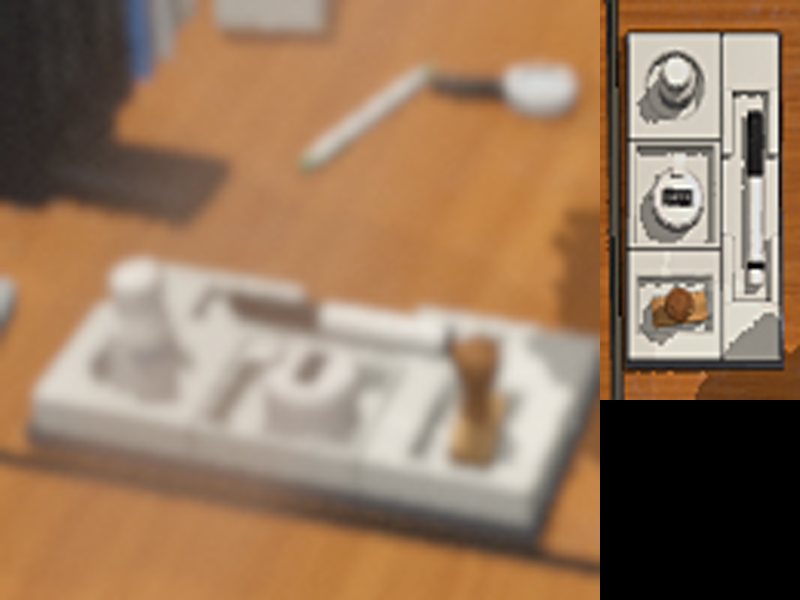

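All four items are seated. In the top crop the gel bottle is at (675,78), the tally at (678,197), the stamp at (680,305) and the marker lies inside the channel at (755,195). The gripper is clear, so I'm handing in.

```bash
python3 -c "
from plant import robot, vision, telemetry
print(robot.finish_job())"
```

```text
the job is handed in; nothing more can be done
None
```

I packed the caddy in the order asked and handed the job in at about 25 s. The last picture shows the tally counter, stamp and gel bottle upright in their pockets, the marker flat in the trough, and the gripper clear; I left the ballpoint and ink bottle alone. The hand-in returned no verdict.

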